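Knock a popped lock pin back into a sloping cart lid

ROBOT

A 6-joint arm with a two-finger parallel gripper is mounted at the origin on the work surface. World frame = base frame: x ahead of the robot, y to its left, z up, the work surface at z = 0. Lengths are in m, angles in rad, forces in N, time in s.
With the tool pointing down it reaches from about 0.35 to 0.8 m from the base axis. Payload 7.3 kg.
Tool frame: the origin (TCP) lies between the finger pads; the fingertips stand 25 mm ahead of it and the grasp point (between the pads) lies 6 mm ahead of it (r.tip_extent is the distance from the TCP to the fingertips, in m); z points along the fingers, y is the line along which they close (so a half turn about z gives the same grasp; the last joint's range is limited). The gripper opens to 85 mm and grips with 20 to 120 N. Pads are 22 mm wide; open, the fingers measure 114 mm over their backs; the gripper's body (76 mm by 85 mm) begins 54 mm behind the grasp point. The pads swing forward as they close: fully open they stand 13 mm farther back than shut.
Start: joints at [-1.384, 0.342, 1.524, -0, 1.275, -0.146], TCP at [0.172, -0.496, 0.256] pointing down, gripper open.
Joint ranges: [-2.53, 2.53], [-0.77, 2.02], [0.04, 2.7], [-1, 4.14], [0.28, 2.66], [-3.11, 3.11]. Speed limits (rad/s): [2.57, 2.57, 3.14, 3.14, 3.14, 3.14].

INTERFACE

Orientations are given as a unit quaternion [x, y, z, w].
In Python, from workcell import r, command_gripper, optics gives the robot as it stands. The module is installed in compiled form; this text tells all that it offers. Calls block until the motion is done:
- r.reach(position, orientation): joint-space move of the TCP to a pose.
- r.move_straight(position, orientation=None, speed=0.15, max_force=None): straight line of the TCP; orientation=None keeps the orientation; speed is the mean speed in m/s. With max_force (N) it stops when the force on the tool has changed by that much, and returns True; else False.
- r.movej(angles): joint-space move.
- command_gripper(opening, force=None): finger opening in m; force is the grip in N (None keeps the last); returns when the fingers have stopped.
- r.hold(seconds).
- r.solve_ik(position, orientation): joint angles nearest the present ones, or None.
- r.read_state(): the state.
- optics.get_image(name): name is "side" or "top" or "wrist"; returns (picture, depth): 384x512x3 uint8, red, green, blue; 384x512 float32, m along the optical axis (not along the pixel's ray), 0 where there is no reading.
- optics.camera_model(name): a dict with "K" (3x3 intrinsics, pixels), "k1" (the pictures are not rectified: a ray, as slopes to the right and down, at radius r is drawn at 1 + k1 r^2 times it, then the intrinsics apply), "R" (3x3) and "t" (3): a world point X has camera coordinates R X + t; the wrist camera has in their place "tool_from_camera" (4x4, takes a point from camera to tool coordinates, whose origin is the TCP and whose axes are the flange's). Camera axes: x right, y down, z forward; pixel columns grow to the right and rows downward; lengths in m; the calibration is good to about 2 mm. A picture is of the moment at which its call begins: read the wrist's pose just before it. camera_model takes no time and is no camera call.
A pose or a line that the arm cannot do raises r.PlanningError and nothing moves.
- r.finish_job(): hands the job in; it is judged then, once.
The state is a dict: "time_s": time; "joint_positions": joint angles; "dq": joint speeds; "tau": joint torques, N m; "eef_pos": TCP position; "eef_rot": TCP orientation; "contact_force": force on the tool from outside, world axes, zero at the start; "torque": the same for the moment, N m; "grip_width": finger opening in m; "grip_force": force on a finger pad.
Only numpy, scipy, OpenCV 4.12 (cv2) and the standard library are available. Lean on these libraries where they do the work, as an engineer would, in place of code of your own. Each camera call takes 0.05 s, during which the arm holds its last target. There are 200 camera calls.

TASK

The red snap-lock pin in the black hub of the sloping grey lid has popped up: take the mallet from its rest and knock the pin down with it until the pin snaps fully home and stays there. Strike square to the slope and only with the mallet: never press the pin with the gripper, and do not drop the mallet. Then put the mallet back in its rest as you found it, head standing on the round seat and handle in the fork, and leave the containers alone.

Things in the scene. Friction and masses are not known exactly. Their poses are not given: they have to be found in the camera images.
- mallet: Mallet, 0.3 kg: cylindrical head 40 mm across, 90 mm tall (orange, black rubber ends); straight wooden handle, flat-sided, 22 mm wide (y) by 30 mm tall (z). Origin: centre of the lower striking face; z up the head's axis. The handle leaves the head towards -x, its axis 45 mm above the origin, and ends 215 mm from the head's axis. Fingers have room 25 to 130 mm from the head's axis.
- handle_point (a point): Point on the mallet's handle axis, 140 mm from the head's axis: it lies in the fork when the mallet is in its rest.
- rest: Fixed mallet rest of white tube and black joints on the work surface. Origin on the work surface below the middle of the round seat; z up, the fork lies towards -x.
- seat (a point): Centre of the top of the rest's round black seat (48 mm in diameter, 50 mm above the work surface), on which the mallet's head stands.
- fork (a point): Middle of the rest's fork, 140 mm from the seat in the rest's -x direction, at the height of the handle's axis (95 mm). Two black prongs 30 mm apart (along y), open at the top; prong tops 110 mm, handle support 80 mm above the work surface.
- hub: Fixed black round hub, 60 mm across, mid-way on the sloping grey lid (190 mm up the slope, 150 mm wide). Origin: centre of the hub's flat face, 12 mm above the lid's face; z is the outward normal of the slope (30 degrees from vertical), x points up the slope, y across it.
- lock_pin: Red snap-lock pin, 16 mm across, in the middle of the hub. Origin: centre of its top; it slides along its z axis, the hub's z. Popped up, its top stands 23 mm above the hub's face; home, 1 mm. A spring (about 10 N on most of the way) throws it back up unless it has been driven to under 3 mm above the hub's face; then it snaps home and stays.
- bottle: White bottle with red cap, 56 mm in diameter, 105 mm tall, to be left alone. Origin at the centre of its base.
- cup: Green sample jar with red lid, 48 mm in diameter, 50 mm tall, to be left alone. Origin at the centre of its base.
- pot: Clear sample jar with white lid, 48 mm in diameter, 50 mm tall, to be left alone. Origin at the centre of its base.
There are look-alikes about, which are no part of the job. Leave any pink look-alike of the part that bears hub alone.

How it is judged:
On the way:
1. the pin is driven fully home (top less than 2.5 mm above the hub's face) and stays there (z of lock_pin in the frame of hub below 0.0025 m), for 0.2 s.
At the end, for the whole second after the job is handed in: The pin's top is less than 2.5 mm above the hub's face; the mallet is released and at rest, upright within 7 degrees, its head standing on the seat (within 14 mm of its centre sideways and 5 mm in height) and its handle in the fork (handle point within 18 mm of the fork's middle) (z of lock_pin in the frame of hub below 0.0025 m and horizontal distance between mallet and seat below 0.014 m and z of mallet in the frame of seat between -0.005 and 0.005 m and distance between handle_point and fork below 0.018 m and angle between mallet's own z axis and vertical below 0.12 rad and linear speed of mallet below 0.02 m/s); the robot touches nothing.
It fails at once if the gripper or arm pushes on the pin (contact force between any of the fingers, the arm and lock_pin above 1 N).
It fails at once if the mallet is dropped on the work surface or thrown down (height (world z) of mallet below 0.02 m).
It fails at once if the bottle is pushed away or tipped (distance of bottle from where it was at the start of the episode above 0.02 m or angle between bottle's own z axis and vertical above 0.3 rad).
It fails at once if the green jar is pushed away or tipped (distance of cup from where it was at the start of the episode above 0.02 m or angle between cup's own z axis and vertical above 0.3 rad).
It fails at once if the clear jar is pushed away or tipped (distance of pot from where it was at the start of the episode above 0.02 m or angle between pot's own z axis and vertical above 0.3 rad).
It also fails if it takes over 53 s, if anything falls off the work surface, if the arm or the gripper's body presses on something with over 40 N, if the wrist force passes 120 N, or if a joint passes its speed limit or range.

## Working session

There is one attempt and no reset: what is moved stays moved. The work goes in short steps, each a Python script; the robot and the scene stay as the last script left them, time stands still between calls to the robot, and variables do not carry over. Pictures are saved under pics/ and viewed, at most 10 in all, crops included, and the job is handed in when it is done.

```bash
mkdir -p pics
cat > h.py <<'E'
import numpy as np, cv2
from scipy.spatial.transform import Rotation as Rot
from workcell import r, command_gripper, optics
def cloud(name):
    s=r.read_state(); img,d=optics.get_image(name); c=optics.camera_model(name)
    K=np.array(c["K"],float); k1=c["k1"]
    D=np.array([k1,0,0,0,0],float)
    h,w=d.shape; u,v=np.meshgrid(np.arange(w),np.arange(h))
    p=cv2.undistortPoints(np.stack([u,v],-1).reshape(-1,1,2).astype(float),K,D).reshape(h,w,2)
    P=np.concatenate([p,np.ones((h,w,1))],-1)*d[...,None]
    if "R" in c: X=(P-np.array(c["t"]))@np.array(c["R"])
    else:
        T=np.array(c["tool_from_camera"]); Q=P@T[:3,:3].T+T[:3,3]
        X=Q@Rot.from_quat(s["eef_rot"]).as_matrix().T+np.array(s["eef_pos"])
    X[d<=0]=np.nan
    return img,X
E
python3 - <<'E'
from h import *
for n in ["side","top"]:
    img,X=cloud(n); cv2.imwrite(f"pics/{n}0.png",cv2.resize(img[...,::-1],(800,600))); np.savez(f"{n}0.npz",img=img,X=X)
    c=optics.camera_model(n); print(n, -np.array(c["R"]).T@np.array(c["t"]))
print(r.read_state())
E
```

```text
side [-0.04944696  0.90984909  0.99047147]
top [ 0.33527674 -0.11665355  1.09992154]
{'time_s': 0.1, 'joint_positions': array([-1.38398747e+00,  3.42670794e-01,  1.52492709e+00,  3.06978818e-05,
        1.27541633e+00, -1.45999038e-01]), 'dq': array([-0.00153701, -0.00121476, -0.00224328, -0.00021996,  0.00151254,
        0.00084575]), 'tau': array([ 1.25845338e-03, -4.34448445e+01, -2.46491700e+01, -1.56415795e-04,
        4.77165027e-03,  1.87455619e-06]), 'eef_pos': array([ 0.1714845 , -0.49585627,  0.25568427]), 'eef_rot': array([ 9.86187274e-01,  1.65632591e-01,  1.75559977e-07, -7.10932103e-04]), 'contact_force': array([-0.38411538,  0.46281567,  0.00454831]), 'torque': array([ 0.06002174, -0.01375588,  0.05228112]), 'grip_force': 0.0, 'grip_width': 0.08517965925327321}
```

View pics/side0.png

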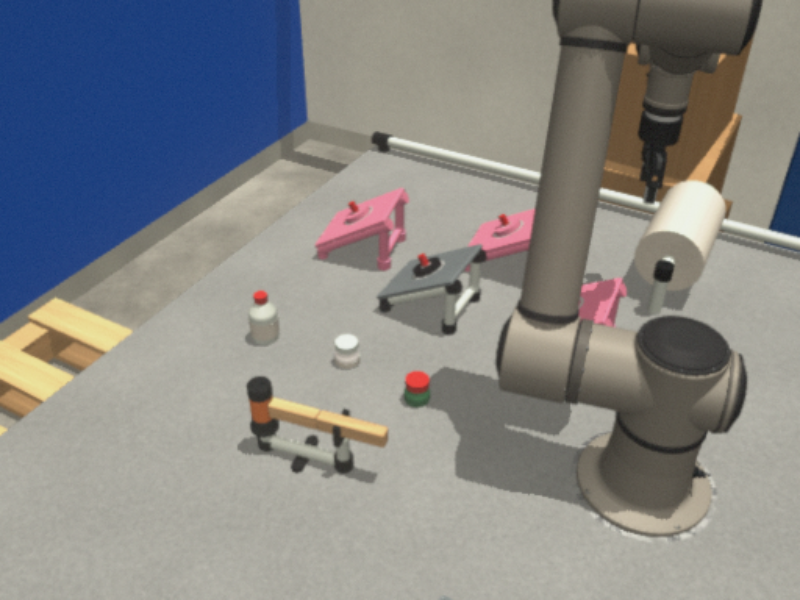

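View pics/top0.png

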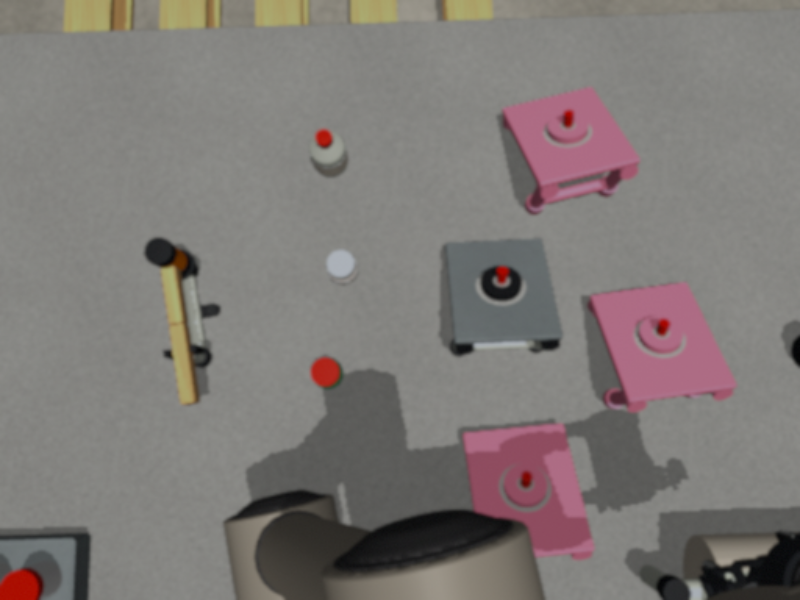

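The side view shows the mallet at about (260,405)–(385,430) and the grey lid with its hub at (428,267). In the top view the mallet head is at (160,251), the handle end at (188,400), the grey lid at (502,290), and the pin at (503,272). The bottle is at (327,148), the clear jar at (340,264) and the green jar at (326,372). The pink lids are decoys.

```bash
cat > m.py <<'E'
from h import *
def med(X,m): return np.nanmedian(X[m],0),int(m.sum())
for n in ["top","side"]:
    f=np.load(n+"0.npz"); img,X=f["img"],f["X"]; hsv=cv2.cvtColor(img,cv2.COLOR_RGB2HSV); H,S,V=[hsv[...,i].astype(int) for i in range(3)]
    Z=X[...,2]; x,y=X[...,0],X[...,1]
    print(n,"floor z",np.nanmedian(Z[(x>.3)&(x<.7)&(abs(y)<.3)&(Z<.02)]))
    # approx lid region
    red=((H<6)|(H>174))&(S>190)&(V>110)
    k,l,st,ce=cv2.connectedComponentsWithStats(red.astype(np.uint8))
    for i in range(1,k):
        if st[i,4]>8: print(" red",ce[i].round(1),st[i,4],np.nanmedian(X[l==i],0).round(4))
    orange=(H>7)&(H<25)&(S>90)&(Z>.06)&(Z<.2)&(x>.2)&(x<.8)&(y>.0)
    print(" wood/orange",orange.sum())
    P=X[orange]; top=P[(P[:,2]>.10)&(P[:,2]<.118)]
    c=np.median(top,0); 
    if len(top)>20:
        line=cv2.fitLine(top[:,:2].astype(np.float32),cv2.DIST_HUBER,0,.01,.01).ravel(); t=(top[:,:2]-line[2:])@line[:2]
        print(" handle top z",c[2],"line",line,"ends",line[2:]+line[:2]*t.min(),line[2:]+line[:2]*t.max(),"yaw",np.degrees(np.arctan2(line[1],line[0])))
        hd=(abs(x-.5)<.3)&(Z>.128)&(Z<.16)&(V<90)&(abs(x-c[0])<.2)&(abs(y-c[1])<.2)
        pts=np.argwhere(hd); 
        if len(pts)>8: (q,rad)=cv2.minEnclosingCircle(X[hd][:,:2].astype(np.float32)); print(" head top",med(X,hd),q,rad,pts.mean(0))
    np.set_printoptions(suppress=True,precision=4)
    # grey lid plane
    u0,v0=((502*.64,290*.64) if n=="top" else (428*.64,275*.64)); 
    uu,vv=np.meshgrid(np.arange(512),np.arange(384))
    lid=(abs(uu-u0)<40)&(abs(vv-v0)<40)&(S<60)&(V>45)&(Z>.04)&(Z<.2)
    P=X[lid]; print(" lid n",len(P),P.mean(0))
    for _ in range(8):
        o=P.mean(0); nn=np.linalg.svd(P-o,full_matrices=0)[2][2]; nn*=np.sign(nn[2]); dd=abs((P-o)@nn); P=P[dd<max(.003,2*np.median(dd))]
    print(" plane",len(P),o,nn,"tilt",np.degrees(np.arccos(nn[2])),"az downhill",np.degrees(np.arctan2(nn[1],nn[0])))
    d=(X-o)@nn
    hub=(abs(uu-u0)<40)&(abs(vv-v0)<40)&(d>.007)&(d<.017)&(V<70)
    print(" hub",med(X,hub),np.median(d[hub]))
    pin=(abs(uu-u0)<40)&(abs(vv-v0)<40)&red; print(" pin d max",np.nanpercentile(d[pin],[5,50,95]), "pin top",med(X,pin&(d>.030)))
    q=(X-o)-d[...,None]*nn; e1=np.array([-nn[0],-nn[1],0]);e1-=e1@nn*nn;e1/=np.linalg.norm(e1);e2=np.cross(nn,e1)
    ab=np.stack([q@e1,q@e2],-1)
    print(" hub circle",[o+e1*a+e2*b+.012*nn for a,b in [cv2.minEnclosingCircle(ab[hub].astype(np.float32))[0]]],cv2.minEnclosingCircle(ab[hub].astype(np.float32))[1])
    rect=cv2.minAreaRect(((P-o)@np.stack([e1,e2],1)).astype(np.float32)); print(" rect",rect, "ctr",o+e1*rect[0][0]+e2*rect[0][1]+.012*nn)
E
python3 m.py
```

```text
top floor z -4.49651500012297e-05
 red [363.4  75.2] 35 [ 0.7671 -0.3616  0.1147]
 red [206.9  88.1] 67 [7.518e-01 5.000e-04 1.057e-01]
 red [321.1 174.6] 51 [ 0.5377 -0.2519  0.1144]
 red [424.3 208.4] 39 [ 0.4552 -0.4733  0.1154]
 red [208.  237.8] 233 [0.4091 0.0083 0.0498]
 red [336.9 304.7] 24 [ 0.2551 -0.2709  0.116 ]
 red [ 12.2 375.1] 403 [0.1248 0.428  0.0766]
 wood/orange 716
 handle top z 0.1083819882045459 line [0.9913064  0.13157326 0.47660592 0.20498434] ends [0.36748537 0.19050108] [0.58718109 0.21966066] yaw 7.5605145
 head top (array([0.57761944, 0.22836271, 0.13957827]), 263) (0.5784828662872314, 0.23058831691741943) 0.02004939876496792 [160.6539924  101.56653992]
 lid n 3968 [ 0.5113 -0.2539  0.0915]
 plane 3195 [ 0.5177 -0.2518  0.0886] [0.4946 0.0067 0.8691] tilt 29.646409950537663 az downhill 0.7740639148408069
 hub (array([ 0.5218, -0.2479,  0.1001]), 307) 0.01209880224792861
 pin d max [0.0157 0.0335 0.0368] pin top (array([ 0.5394, -0.2534,  0.1155]), 35)
 hub circle [array([ 0.5292, -0.2528,  0.0959])] 0.030453763902187347
 rect ((-0.004625946283340454, 0.00
[... 171 characters left out ...]
dle top z 0.10800989307782981 line [0.9772 0.2125 0.476  0.2207] ends [0.3655 0.1967] [0.5876 0.245 ] yaw 12.266807
 head top (array([0.575 , 0.2356, 0.1385]), 175) (0.5775638222694397, 0.2333332598209381) 0.02094629965722561 [247.8343 165.4457]
 lid n 1491 [ 0.4975 -0.2336  0.088 ]
 plane 720 [ 0.5138 -0.2402  0.0899] [0.5021 0.0179 0.8646] tilt 30.158592322722143 az downhill 2.0443915697293416
 hub (array([ 0.521 , -0.2392,  0.0982]), 77) 0.011546945047968266
 pin d max nan pin top (array([nan, nan, nan]), 0)
 hub circle [array([ 0.529 , -0.2463,  0.0951])] 0.031997501850128174
 rect ((-0.006560765206813812, 0.011763110756874084), (0.15510833263397217, 0.18599094450473785), 89.27962493896484) ctr [ 0.5259 -0.2515  0.097 ]
  return np.nanmean(a, axis, out=out, keepdims=keepdims)
  return np.nanmean(a, axis, out=out, keepdims=keepdims)
```

```bash
cat >> h.py <<'E'
GX=0.055
def mallet_tool(p,Rm,flip=0):
    "TCP pose for mallet origin p, rotation Rm"
    R=Rm@np.diag([1.,-1,-1])
    if flip: R=R@np.diag([-1.,-1,1])
    return p+Rm@np.array([-GX,0,0.051]), Rot.from_matrix(R).as_quat()
def rz(a): return Rot.from_euler("z",a,degrees=True).as_matrix()
HUB=np.array([.528,-.253,.0965]); N=np.array([.5,.007,.866]); N/=np.linalg.norm(N)
def strike_R(psi):
    x=-np.array([1,0,0.])+N[0]*N; x/=np.linalg.norm(x)   # up slope
    B=np.stack([x,np.cross(N,x),N],1); return B@rz(psi)
E
python3 - <<'E'
from h import *
np.set_printoptions(suppress=True,precision=3)
S=np.array([.578,.2315,.05])
for fl in (0,1):
    p,q=mallet_tool(S,rz(10.1),fl); print("grasp",fl,r.solve_ik(p,q), r.solve_ik(p+[0,0,.15],q))
    for psi in range(-180,180,30):
        p2,q2=mallet_tool(HUB+N*.001,strike_R(psi),fl); p3,_=mallet_tool(HUB+N*.08,strike_R(psi),fl)
        a,b=r.solve_ik(p2,q2),r.solve_ik(p3,q2)
        if a is not None and b is not None: print(fl,psi,a,b,p2)
p,q=mallet_tool(S,rz(10.1),0)
p,q=(p,q) if r.solve_ik(p,q) is not None else mallet_tool(S,rz(10.1),1)
r.reach(p+[-.02,0,.15],q)
img,X=cloud("wrist"); np.savez("w0.npz",img=img,X=X); cv2.imwrite("pics/w0.png",img[...,::-1])
print(r.read_state()["time_s"])
E
```

```text
grasp 0 [ 0.266  0.584  1.596 -0.     0.961  1.66 ] [ 0.266  0.427  1.409 -0.     1.306  1.66 ]
0 -180 [-0.477  0.764  1.144 -0.24   1.7    1.122] [-0.452  0.788  0.905 -0.241  1.915  1.094] [ 0.506 -0.252  0.169]
0 -150 [-0.507  0.798  1.086 -0.255  1.718  0.564] [-0.481  0.826  0.839 -0.257  1.935  0.533] [ 0.513 -0.28   0.166]
0 -120 [-0.52   0.854  0.998 -0.261  1.745  0.02 ] [-0.494  0.89   0.737 -0.267  1.969 -0.015] [ 0.53  -0.3    0.156]
0 -90 [-0.513  0.918  0.903 -0.26   1.777 -0.505] [-0.488  0.964  0.62  -0.269  2.012 -0.545] [ 0.554 -0.308  0.142]
0 -60 [-0.49   0.972  0.825 -0.251  1.806 -1.012] [-0.466  1.028  0.519 -0.264  2.053 -1.056] [ 0.578 -0.3    0.128]
0 -30 [-0.457  1.001  0.79  -0.236  1.819 -1.505] [-0.435  1.064  0.471 -0.25   2.073 -1.549] [ 0.595 -0.28   0.118]
0 0 [-0.422  0.997  0.81  -0.219  1.811 -1.991] [-0.401  1.055  0.499 -0.231  2.062 -2.03 ] [ 0.602 -0.253  0.114]
0 30 [-0.392  0.961  0.878 -0.204  1.786 -2.479] [-0.373  1.009  0.589 -0.212  2.026 -2.512] [ 0.595 -0.225  0.117]
0 60 [-0.376  0.905  0.971 -0.195  1.753 -2.98 ] [-0.357  0.942  0.7
[... 1084 characters left out ...]
 [-0.422  0.997  0.81  -0.219  1.811  1.151] [-0.401  1.055  0.499 -0.231  2.062  1.112] [ 0.602 -0.253  0.114]
1 30 [-0.392  0.961  0.878 -0.204  1.786  0.663] [-0.373  1.009  0.589 -0.212  2.026  0.63 ] [ 0.595 -0.225  0.117]
1 60 [-0.376  0.905  0.971 -0.195  1.753  0.162] [-0.357  0.942  0.705 -0.199  1.981  0.134] [ 0.578 -0.205  0.127]
1 90 [-0.379  0.843  1.063 -0.195  1.723 -0.358] [-0.359  0.872  0.813 -0.197  1.944 -0.383] [ 0.554 -0.198  0.141]
1 120 [-0.401  0.79   1.132 -0.205  1.703 -0.899] [-0.379  0.815  0.891 -0.205  1.919 -0.923] [ 0.53  -0.205  0.155]
1 150 [-0.437  0.761  1.161 -0.222  1.695 -1.457] [-0.414  0.784  0.924 -0.222  1.91  -1.482] [ 0.513 -0.225  0.165]
2.9333
```

View pics/w0.png

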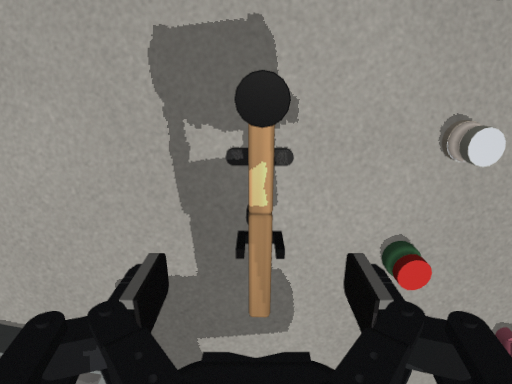

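The wrist view shows the mallet head at (263,98) and the handle running straight down to (259,315), between the fork prongs at (240,244) and (279,244). The fingers line up with the handle, so I'll refine the pose and grasp.

Run:
```python
from h import *
np.set_printoptions(suppress=True,precision=4)
f=np.load("w0.npz"); img,X=f["img"],f["X"]; hsv=cv2.cvtColor(img,cv2.COLOR_RGB2HSV); H,S,V=[hsv[...,i].astype(int) for i in range(3)]
uu,vv=np.meshgrid(np.arange(512),np.arange(384)); Z=X[...,2]
box=(abs(uu-262)<45)&(vv<330)
w=box&(S>70)&(H>7)&(H<30)&(Z>.1)&(Z<.12); P=X[w]; print(len(P),np.median(P[:,2]))
l=cv2.fitLine(P[:,:2].astype(np.float32),cv2.DIST_HUBER,0,.01,.01).ravel(); l[:2]*=np.sign(l[0])
hd=box&(vv<130)&(Z>.13)&(Z<.15); q,rad=cv2.minEnclosingCircle(X[hd][:,:2].astype(np.float32)); q=np.array(q)
print("head",q,rad,np.median(Z[hd])); t=(q-l[2:])@l[:2]; print("on line",l[2:]+t*l[:2],"yaw",np.degrees(np.arctan2(l[1],l[0])))
pr=(P[:,:2]-q)@l[:2]; print("reach",pr.min(),pr.max())
```

```text
4422 0.11106811960995183
head [0.5793 0.2302] 0.02005900628864765 0.14147764111143832
on line [0.5791 0.2309] yaw 9.881198
reach -0.2137051631201772 -0.020919444591656247
```

```bash
cat >> h.py <<'E'
SEAT=np.array([.579,.2307,.05]); RM=rz(9.9)
E
python3 - <<'E'
from h import *
np.set_printoptions(suppress=True,precision=4)
p,q=mallet_tool(SEAT,RM)
command_gripper(.06)
r.reach(p+[0,0,.1],q); print(r.move_straight(p,q,speed=.12,max_force=15))
command_gripper(.0,100); s=r.read_state(); np.savez("grasp.npz",p=s["eef_pos"],q=s["eef_rot"])
print(p,s["eef_pos"],s["grip_width"],s["grip_force"],s["contact_force"],s["torque"])
r.move_straight(p+[0,0,.10],q,speed=.12)
s=r.read_state();print(s["contact_force"],s["torque"],s["grip_width"])
p3,q3=mallet_tool(HUB+N*.09,strike_R(165)); pm,qm=mallet_tool(np.array([.52,0,.17]),rz(-25)) 
print(r.solve_ik(pm,qm),r.solve_ik(p3,q3))
img,X=cloud("wrist"); cv2.imwrite("pics/w1.png",img[...,::-1]); print(r.read_state()["time_s"])
E
```

```text
False
[0.5248 0.2212 0.101 ] [0.5251 0.2213 0.1018] 0.0208332643969414 98.17520141601562 [-1.5222  0.0435  5.9941] [ 0.0148  0.2306 -0.0166]
[ 0.5845 -0.584  -2.8797] [ 0.0003  0.0111 -0.0013] 0.020488124481822103
[-0.1136  0.2775  1.7225 -0.      1.1416  1.8935] [-0.4301  0.7875  0.8861 -0.2324  1.9394  1.3729]
6.0917
```

View pics/w1.png

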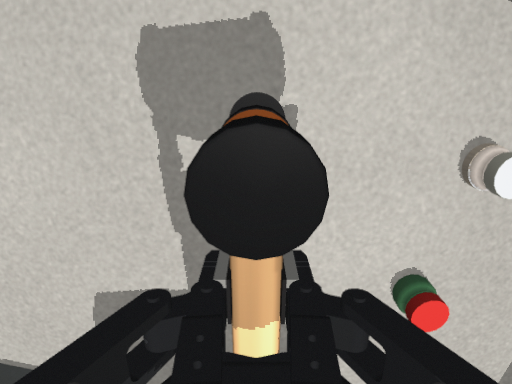

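```bash
cat >> h.py <<'E'
def headtop():
    "centre and normal of the mallet's top face in the tool frame"
    s=r.read_state(); img,X=cloud("wrist"); R=Rot.from_quat(s["eef_rot"]).as_matrix()
    T=(X-np.array(s["eef_pos"]))@R
    uu,vv=np.meshgrid(np.arange(512),np.arange(384))
    m=(abs(uu-257)<72)&(vv>110)&(vv<262)&(img.max(-1)<70)&(abs(T[...,2]+.040)<.012)&(abs(T[...,1])<.024)&(abs(T[...,0]-.055)<.028)
    P=T[m]; c=np.median(P,0); n=np.linalg.svd(P-P.mean(0),full_matrices=0)[2][2]
    q,rad=cv2.minEnclosingCircle(P[:,:2].astype(np.float32))
    return len(P),q,rad,c,n*-np.sign(n[2])
E
python3 - <<'E'
from h import *
np.set_printoptions(suppress=True,precision=4)
print(headtop())
p3,q3=mallet_tool(HUB+N*.08,strike_R(165)); r.reach(p3,q3); print(headtop())
s=r.read_state(); print(s["time_s"],s["eef_pos"]-p3,s["contact_force"])
img,X=cloud("side"); cv2.imwrite("pics/s1.png",cv2.resize(img[60:260,180:400,::-1],(770,600)))
E
```

```text
(15585, (0.05480995774269104, -0.00025447882944718003), 0.020042840391397476, array([ 0.0569, -0.0002, -0.0396]), array([ 0.0181,  0.0013, -0.9998]))
(15586, (0.054023582488298416, -0.0002011508768191561), 0.019986700266599655, array([ 0.0561, -0.0001, -0.0395]), array([ 0.0184,  0.001 , -0.9998]))
7.875 [0.0005 0.0015 0.0002] [-1.3676  0.04   -2.285 ]
```

View pics/s1.png

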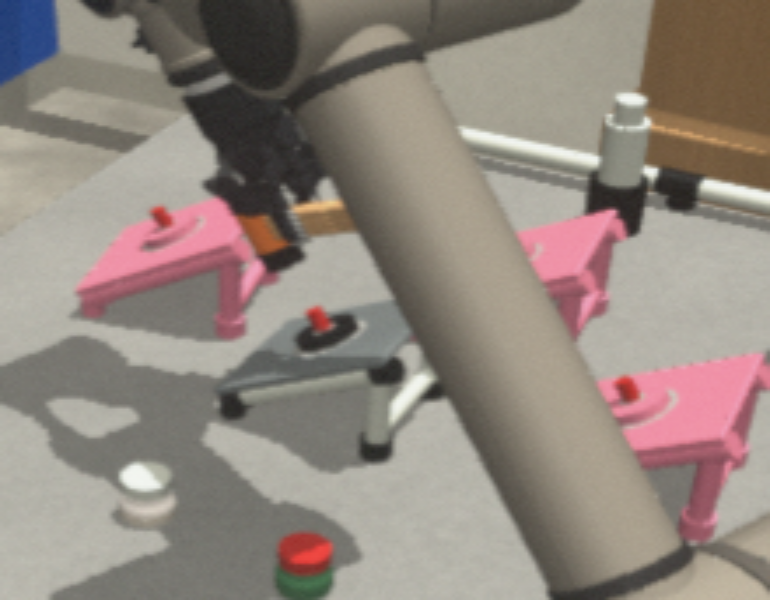

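The side view shows the orange head at (265,235), square to the slope and above the pin at (318,318). Next is the strike.

Run:
```python
from h import *
np.set_printoptions(suppress=True,precision=4)
RS=strike_R(165)
pos=lambda h: mallet_tool(HUB+N*h,RS)
hit=r.move_straight(pos(0.0)[0],pos(0)[1],speed=.2,max_force=35)
s=r.read_state(); print(hit,s["time_s"],"height",(s["eef_pos"]-pos(0)[0])@N,"f.n",s["contact_force"]@N,s["contact_force"])
r.move_straight(pos(.08)[0],pos(0)[1],speed=.15); print(headtop(), r.read_state()["contact_force"])
for n in ("side","top"):
    img,X=cloud(n); cv2.imwrite(f"pics/{n}2.png",cv2.resize(img[130:220,230:330,::-1] if n=="side" else img[120:240,260:400,::-1],(660,560)))
```

```text
False 8.475 height 0.00038024766736676396 f.n -2.281402566473395 [-0.0032 -0.0889 -2.6319]
(16018, (0.05186092108488083, -8.013749902602285e-05), 0.020395396277308464, array([ 0.0548, -0.0001, -0.0431]), array([ 0.021 ,  0.0004, -0.9998])) [ 0.6706 -0.3495 -3.9601]
```

View pics/side2.png

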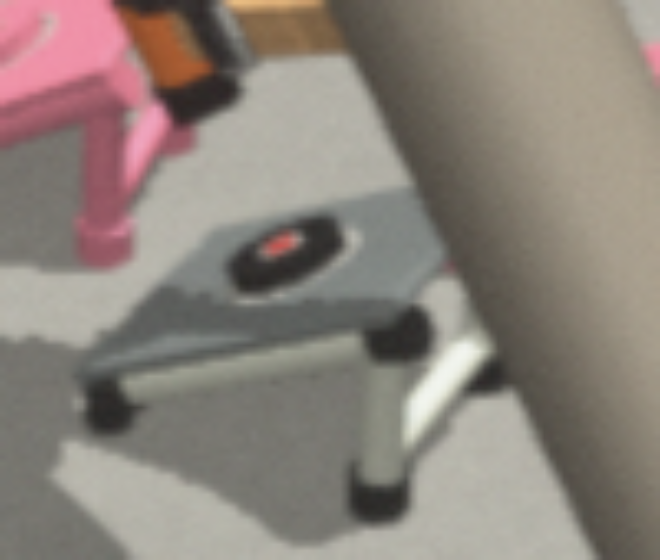

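The close-up shows the pin flush in the hub at (282,243), so it is home. The mallet slid about 3.5 mm up and 2.3 mm back in the grip, which I'll compensate when putting it back.

Run:
```python
from h import *
np.set_printoptions(suppress=True,precision=4)
g=np.load("grasp.npz"); q=mallet_tool(SEAT,RM)[1]; p=mallet_tool(SEAT,RM)[0]
p=p+RM@[.0023,0,-.0035]
r.reach(p+[0,0,.10],q); print(headtop(),r.read_state()["eef_pos"]-p)
r.move_straight(p+[0,0,.02],q,speed=.12); s=r.read_state(); print(s["eef_pos"]-p)
hit=r.move_straight(p-[0,0,.003],q,speed=.03,max_force=8); s=r.read_state()
print(hit,s["eef_pos"]-p,s["contact_force"],s["torque"],s["time_s"])
img,X=cloud("side"); cv2.imwrite("pics/s3.png",cv2.resize(img[220:320,140:270,::-1],(780,600)))
```

```text
(16033, (0.05260858312249184, -0.0003704871633090079), 0.02034948021173477, array([ 0.0557, -0.0002, -0.0432]), array([ 0.019 ,  0.0009, -0.9998])) [ 0.0007 -0.0011  0.0999]
[0.0006 0.     0.0207]
True [0.0009 0.0002 0.0058] [2.0128 0.5599 1.8529] [ 0.0373  0.0566 -0.0356] 12.4
```

View pics/s3.png

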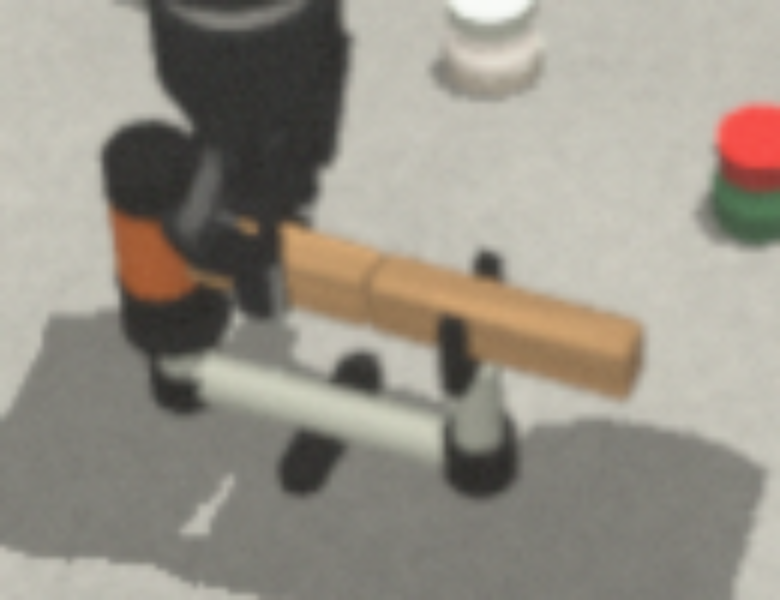

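The head is over the seat and the handle is between the prongs. It stopped 6 mm high on a light force, so I'll continue gently.

Run:
```python
from h import *
np.set_printoptions(suppress=True,precision=4)
q=mallet_tool(SEAT,RM)[1]; p=mallet_tool(SEAT,RM)[0]+RM@[.0023,0,-.0035]
r.hold(.3); s=r.read_state(); print(s["eef_pos"]-p,s["contact_force"],s["torque"])
for dz in (.004,.002,.0005,-.001):
    hit=r.move_straight(p+[0,0,dz],q,speed=.015,max_force=12); r.hold(.2); s=r.read_state()
    print(hit,s["eef_pos"]-p,s["contact_force"],s["torque"],s["time_s"])
    if hit or s["contact_force"][2]>6: break
print(headtop())
```

```text
[0.0004 0.0001 0.0057] [1.6365 1.1604 2.12  ] [-0.0236  0.0537 -0.0213]
False [0.0006 0.0001 0.0047] [ 2.6682 -0.0649  6.9156] [-0.0396  0.345  -0.0087] 13.2083
(15860, (0.0543268546462059, -0.0003231710579711944), 0.02008979395031929, array([ 0.0565, -0.0002, -0.0405]), array([ 0.0175, -0.0001, -0.9998]))
```

Run:
```python
from h import *
np.set_printoptions(suppress=True,precision=4)
q=mallet_tool(SEAT,RM)[1]; p=mallet_tool(SEAT,RM)[0]
command_gripper(.02,20); r.hold(.2); command_gripper(.06); s=r.read_state(); print(s["grip_width"],s["contact_force"])
p=s["eef_pos"]; r.move_straight(p+[0,0,.12],q,speed=.12); r.reach(mallet_tool(SEAT,RM)[0]+[-.02,0,.15],q)
img,X=cloud("wrist"); hsv=cv2.cvtColor(img,cv2.COLOR_RGB2HSV); H,S,V=[hsv[...,i].astype(int) for i in range(3)]
uu,vv=np.meshgrid(np.arange(512),np.arange(384)); Z=X[...,2]; box=(abs(uu-262)<45)&(vv<330)
P=X[box&(S>70)&(H>7)&(H<30)&(Z>.1)&(Z<.12)]
l=cv2.fitLine(P[:,:2].astype(np.float32),cv2.DIST_HUBER,0,.01,.01).ravel(); l[:2]*=np.sign(l[0])
hd=box&(vv<130)&(Z>.13)&(Z<.16); c,rad=cv2.minEnclosingCircle(X[hd][:,:2].astype(np.float32))
print("head",c,rad,np.median(Z[hd]),"yaw",np.degrees(np.arctan2(l[1],l[0])),"handle z",np.median(P[:,2]))
img,X=cloud("side"); a=img[220:320,140:270,::-1]; b=img[100:200,210:340,::-1]
cv2.imwrite("pics/s4.png",cv2.resize(np.hstack([a,b]),(800,310)))
print(r.read_state()["time_s"])
```

```text
0.059843753539674915 [-0.2753  0.4432 -0.4311]
head (0.581445038318634, 0.23150913417339325) 0.020175743848085403 0.14147375064242385 yaw 9.939692 handle z 0.1110784265260938
15.6583
```

View pics/s4.png

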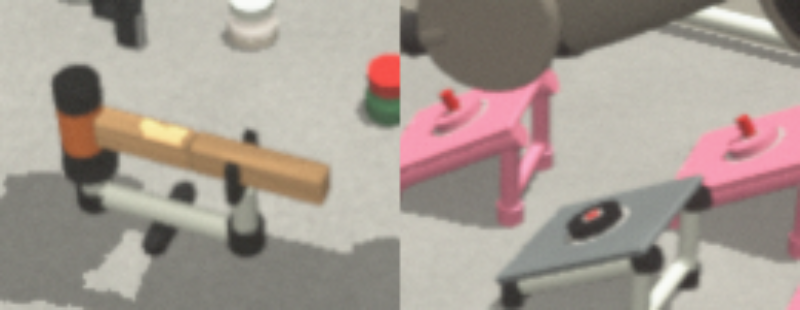

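The mallet is back in its rest: head at (80,125), handle in the fork at (240,170), the same height as before and within about 2.5 mm sideways. The pin is flush at (595,215).

```bash
python3 -c "
from h import *
print(r.finish_job())"
```

```text
the job is handed in; nothing more can be done
None
```

The pin went home with one mallet strike and was still flush in the last picture, the mallet is back in its rest about 2.5 mm from where it started, the containers were not touched, and the job is handed in (no verdict was returned).

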